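# Clamp the chocolate block and hold the portioner's guard open

### The arm

A 6-joint arm with a two-finger parallel gripper is mounted at the origin on the work surface. World frame = base frame: x ahead of the robot, y to its left, z up, the work surface at z = 0. Lengths are in m, angles in rad, forces in N, time in s.
With the tool pointing down it reaches from about 0.25 to 0.775 m from the base axis. Payload 4 kg.
Tool frame: the origin (TCP) lies midway between the tips of the shut fingers; the grasp point (between the pads) lies 19 mm behind it; z points along the fingers, y is the direction in which the jaws open and shut (so a half turn about z gives the same grasp; the last joint's range is limited). The gripper opens to 94 mm and grips with 3 to 60 N. Pads are 16 mm wide; open, the fingers measure 119 mm over their backs; the gripper's body (75 mm by 177 mm) begins 78 mm behind the grasp point.
Start: joints at [1.059, 0.087, 1.371, -0, 1.684, -0.103], TCP at [0.219, 0.505, 0.206] pointing down, gripper open.
Joint ranges: [-3.1, 3.1], [-0.76, 2.03], [0.27, 2.55], [-1.08, 4.22], [0.17, 2.65], [-2.57, 2.57]. Speed limits (rad/s): [2.79, 2.79, 3.14, 3.14, 3.14, 3.14].

### API

Orientations are given as [roll, pitch, yaw] about the fixed x, y, z axes, in that order (R = Rz(yaw) Ry(pitch) Rx(roll)).
In Python, from bench import get_obs, snapshot, ticket gives the robot as it stands.
- The arm moves only by the shell command python3 -m creep 'ROWS' [OPENING]. ROWS is JSON, a list that holds one entry, the list of rows, each a list of 4 numbers: the shift along the tool's x, y, z in mm, then the turn about the tool's z in degrees. A call has 1 to 8 rows; each row shifts and turns the commanded pose from where the row before left it, along the tool's axes as they then stand; what a row does not reach is not made up. A row lasts 1/8 s, in which the tool goes at most 62.5 mm and 10.7 degrees, less where a joint would pass 70% of its speed; a pose out of reach is approached as far as the arm can. A call with a gripper value outside its range is refused whole. OPENING is the opening, from 0 (shut) to 1 (fully open), set as the call begins (- or left out, the last holds). The fingers move at their own pace and stop on an object; the grip force is fixed at half the most. Time passes only in rows, so rows that do not move let the fingers close. It gives the time, the measured TCP pose, the force and the opening at its end, in the units of the state.
- get_obs(): the state, without advancing time (a new reading comes with each control period).
- snapshot(name): name is "side" or "top" or "wrist"; returns a dict with "color" (400x640x3 uint8, red, green, blue), "depth" (400x640 float32, m along the optical axis (not along the pixel's ray), 0 where there is no reading), "fx", "fy", "cx", "cy" (pixels), "extrinsics" (4x4, takes a point from world to camera coordinates). Camera axes: x right, y down, z forward; pixel columns grow to the right and rows downward; lengths in m; the calibration is good to about 2 mm. A picture is of the moment at which its call begins.
- ticket.close_job(): hands the job in, once; it reports no verdict.
The state is a dict: "time": time; "joint_positions": joint angles; "qvel": joint speeds; "joint_torque": joint torques, N m; "tool_pos": TCP position; "ee_rot": TCP orientation; "wrist_force": force on the tool from outside, world axes, zero at the start; "wrist_torque": the same for the moment, N m; "width": finger opening in m.
Only numpy, scipy, OpenCV 4.12 (cv2) and the standard library are available. Lean on these libraries where they do the work, as an engineer would, in place of code of your own. Each camera call takes 0.05 s, during which the arm holds its last target. There are 200 camera calls.

### The job

Get the portioner ready for the cook to cut: push its sliding jaw up until the chocolate block is snug between both jaws, without crushing it, with the guard still shut. Then raise the hinged guard by its bar to 50 degrees from shut and finish there, still holding it up with the gripper, since it falls shut when let go. Leave everything else on the worktop where it is.

Things in the scene. Friction and masses are not known exactly. Their poses are not given: they have to be found in the camera images.
- portioner: low fixed stand: steel base 200 (x) by 400 (y) mm, white bed on top 30 mm above the worktop. Origin: centre of its underside. Its x points across the bed to the hinge side (roughly away from the robot), y along the bed from the fixed jaw (-y end) to the sliding jaw (+y end). Turned up to 0.3 rad. Two rails along the bed, 8 mm high, 68 mm apart inside, keep the block straight
- block: dark chocolate block 60 (x) by 160 (y, along the bed) by 42 mm high, about 0.45 kg (may differ by a third), on the bed between the rails, partly under the guard, 5 to 40 mm short of the fixed jaw. Origin: centre of its underside. It slides along the bed when pushed (1 to 3 N). Clamped, its centre is 80 mm from either face
- fixed_jaw: upright steel plate 90 wide (x) by 46 mm high fixed across the bed's -y end, under the guard. Origin on its inner face at bed height; the face lies 140 mm on the -y side of the portioner's origin
- fixed_face (a point): point on the middle of the fixed jaw's inner face, which looks along the portioner's +y; axes as the portioner's
- jaw (a joint): travel of the sliding jaw in m: 0 fully open, grows as it slides along the portioner's -y towards the fixed jaw. Starts between 0 and 0.035. It slides with about 4 N of friction and stays where it is left. Its pad first touches the clamped block at about 0.100, and from there its springs press with 1.2 N per mm up to 0.108, where the pad is solid
- jaw_face (a point): middle of the face of the sliding jaw's black rubber pad (70 mm wide, 36 mm high), which looks along the portioner's -y at the block; axes as the portioner's. The pad stands on springs and can sink 8 mm back into the jaw, with 9.6 N
- jaw_tab (a point): grip point on the sliding jaw's upright black tab, 24 (x) by 30 (y) mm, top 131 mm above the worktop. The point is on the tab's middle axis, 115 mm above the worktop, 29 mm behind (+y of) the unsprung pad face. The tab is free on all sides from 80 mm above the worktop up
- guard (a joint): angle of the guard in rad: 0 shut (lying level), grows as the front edge rises; stops at 1.9. 50 degrees is 0.873. It falls shut when let go
- guard_hinge (a point): middle of the guard's hinge line, which runs along the portioner's y, 97 mm above the worktop, 75 mm in +x and 105 mm in -y from the portioner's origin. The guard, about 0.5 kg, is a clear panel in a flat steel frame 154 mm wide (y), reaching 140 mm from the hinge to the portioner's -x when shut, with a lip 11 mm down at its front
- guard_bar (a point): middle of the guard's round white bar, 14 mm thick, 124 mm long, parallel to the hinge and 190 mm from it, in the guard's plane (97 mm above the worktop when shut). A 45 mm open gap parts it from the guard's front edge; two 10 mm arms 112 mm apart carry it. Lifting takes about 3 N. Pinched across by an upright gripper, the bar turns between the pads as the guard swings
- mug: steel mug, 72 mm across, 85 mm high, standing near the sliding-jaw end of the portioner; not part of the job
- spatula: kitchen spatula 240 mm long, lying flat in front of the portioner; not part of the job
- cutter: thin steel ring cutter, 70 mm across and 45 mm high, standing in front of the sliding-jaw end; not part of the job
- cream_bowl: cream-coloured mixing bowl, 200 mm across, 95 mm high, to the left or right of the portioner; not part of the job
- steel_bowl: steel bowl, 170 mm across, 70 mm high, to the left or right of the portioner; not part of the job

How it is judged:
By the outcome, as a careful person would: the job done as asked, in the order asked, and still so for the second after the job is handed in, while the arm keeps its last pose, push and grip.
It also fails if it takes over 46 s, if anything falls off the work surface, if the arm or the gripper's body presses on something with over 40 N, if the wrist force passes 120 N, or if a joint passes its speed limit or range.

## Working session

There is one attempt and no reset: what is moved stays moved. The work goes in short steps, Python scripts to look and compute and a shell command to move; the robot and the scene stay as the last step left them, time stands still between calls to the robot, and variables do not carry over. Pictures are saved under pics/ and viewed, on a budget of 10 in all, crops included, one or two more only if the job needs it, and the job is handed in when it is done.

```bash
mkdir -p pics; ls
cat > h.py <<'E'
import numpy as np, cv2
from bench import get_obs, snapshot, ticket
def save(s,n): cv2.imwrite(f'pics/{n}.png', s['color'][:,:,::-1])
def ray(s,u,v,z):
    E=s['extrinsics'];R=E[:3,:3];c=-R.T@E[:3,3]
    d=R.T@np.array([(u-s['cx'])/s['fx'],(v-s['cy'])/s['fy'],1]); return c+d*(z-c[2])/d[2]
def cloud(s):
    v,u=np.mgrid[:400,:640];d=s['depth']
    p=np.stack([(u-s['cx'])/s['fx']*d,(v-s['cy'])/s['fy']*d,d],-1)
    E=s['extrinsics'];return (p-E[:3,3])@E[:3,:3]
def proj(s,P):
    E=s['extrinsics'];q=E[:3,:3]@np.array(P)+E[:3,3];return s['fx']*q[0]/q[2]+s['cx'],s['fy']*q[1]/q[2]+s['cy']
E
python3 - <<'E'
from h import *
import pickle
S={n:snapshot(n) for n in('top','side')}
pickle.dump(S,open('s0.pkl','wb'))
for n in S: save(S[n],n+'0'); print(n,S[n]['fx'],np.round(S[n]['extrinsics'],3).tolist())
print(get_obs())
E
```

```text
pics
top 365.4425789505067 [[0.018, -1.0, -0.002, 0.006], [-0.994, -0.017, -0.105, 0.578], [0.105, 0.004, -0.994, 1.16], [0.0, 0.0, 0.0, 1.0]]
side 457.8029715097093 [[0.876, -0.483, 0.01, -0.501], [-0.277, -0.519, -0.808, 0.246], [0.396, 0.705, -0.589, 1.468], [0.0, 0.0, 0.0, 1.0]]
{'time': 0.1, 'joint_positions': array([ 1.05891368e+00,  8.78578706e-02,  1.37208689e+00, -9.28313161e-06,
        1.68361109e+00, -1.03116668e-01]), 'qvel': array([ 0.00170521, -0.00108238, -0.00553333,  0.00031871, -0.00138062,
        0.00161071]), 'joint_torque': array([ 2.98081912e-03, -3.41249263e+01, -3.03302872e+01,  7.20535289e-02,
        3.03647888e-02, -1.17921563e-04]), 'tool_pos': array([0.21838376, 0.50424488, 0.20444216]), 'ee_rot': array([-3.13963894e+00, -1.92902300e-04,  2.73282545e+00]), 'wrist_force': array([ 0.77450867, -0.01362978, -0.28564679]), 'wrist_torque': array([-0.04170353, -0.01126488, -0.01671147]), 'width': 0.09411720278814253}
```

View pics/top0.png

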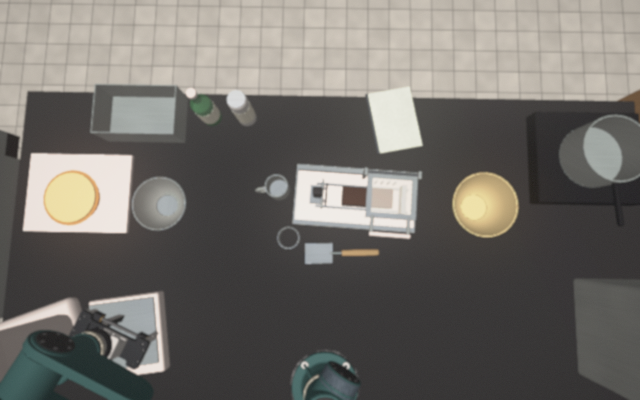

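View pics/side0.png

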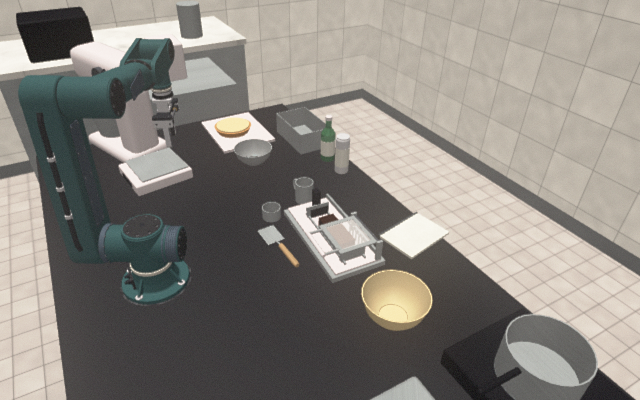

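The top view shows the portioner at about (293–420, 165–235), with the tab near (318,190) and the bar near (390,235). The mug is at (277,187), the cutter at (288,238) and the spatula at (340,253). The side view agrees with this. Next I fit the portioner pose.

Run:
```python
from h import *
import pickle
S=pickle.load(open('s0.pkl','rb'))
s=S['top']; c=s['color'][150:260,260:440]; cv2.imwrite('pics/crop0.png',cv2.resize(c[:,:,::-1],None,fx=4.4,fy=4.4,interpolation=cv2.INTER_CUBIC))
for n,s in S.items():
    P=cloud(s); z=P[...,2]; ok=s['depth']>0
    roi=ok&(P[...,0]>.4)&(P[...,0]<.75)&(abs(P[...,1])<.3)
    m=(roi&(z>.018)&(z<.04)).astype(np.uint8)
    k,l,st,ce=cv2.connectedComponentsWithStats(m); i=1+np.argmax(st[1:,4]); 
    q=P[l==i]; r=cv2.minAreaRect(q[:,:2].astype(np.float32)); print(n,st[i],r,np.median(q[:,2]))
    # tab: dark high
    t=roi&(z>.12)&(z<.145); print('tab',t.sum(),P[t].mean(0) if t.any() else 0, P[t].min(0),P[t].max(0))
```

```text
top [ 292  164   78   66 3262] ((0.599281370639801, -0.01461765170097351), (0.252953439950943, 0.1998641937971115), 86.8099365234375) 0.029390376781640457
tab 81 [0.60172547 0.03520896 0.12974658] [0.58998902 0.02178942 0.120028  ] [0.61377514 0.04927025 0.13555445]
side [ 284  197  101   83 1932] ((0.5951921939849854, -0.0926043838262558), (0.40359485149383545, 0.20089668035507202), 87.00528717041016) 0.028809344905197848
tab 47 [0.60215305 0.02868171 0.12809281] [0.59152949 0.01473224 0.12034588] [0.61484922 0.05137103 0.13523967]
```

View pics/crop0.png

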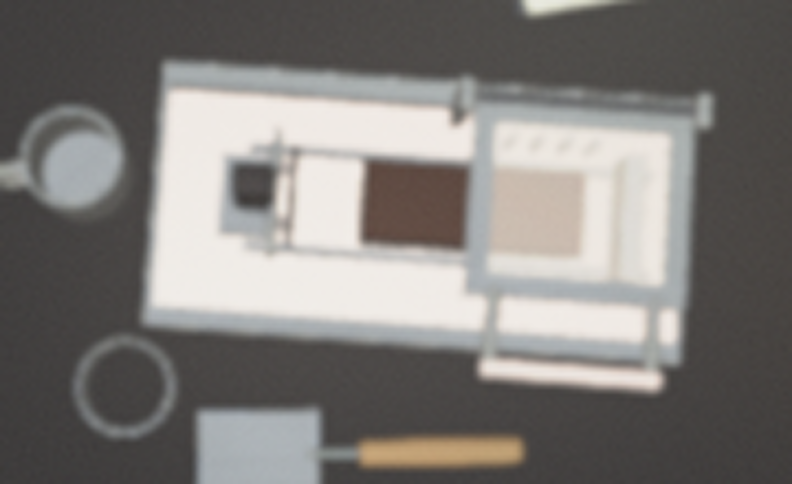

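The crop shows the tab at crop px (253,185), the pad face at about x=292, and the block from about 362 to 583. The bar runs from (480,368) to (663,383), and the guard is shut. Next I check the pose against the bar and tab in both views.

Run:
```python
from h import *
import pickle
S=pickle.load(open('s0.pkl','rb'))
s=S['top']
f=lambda x,y,z:ray(s,260+(x+.5)/4.4-.5,150+(y+.5)/4.4-.5,z)[:2]
a,b=f(480,369,.1),f(663,382,.1); print('bar top',(a+b)/2,np.linalg.norm(a-b),np.arctan2(*(a-b)))
for n,s_ in S.items():
    P=cloud(s_);z=P[...,2];r=(s_['depth']>0)&(z>.085)&(z<.115)&(P[...,0]>.44)&(P[...,0]<.505)&(P[...,1]>-.3)&(P[...,1]<-.1)
    q=P[r]; print(n,'bar cloud',r.sum(),q.mean(0) if len(q) else 0, cv2.minAreaRect(q[:,:2].astype(np.float32)) if len(q) else 0)
print('tabtop',f(253,185,.131)); 
print('base corners',f(165,64,.028),f(143,325,.028),f(680,364,.028))
print('block top ends',f(361,203,.072),f(584,213,.072))
# predictions, pose guess
C=np.array([.5965,-.0925]);t=-.055;R=np.array([[np.cos(t),-np.sin(t)],[np.sin(t),np.cos(t)]])
for n,l in dict(bar=(-.115,-.105),c1=(.1,.2),c2=(-.1,.2),c3=(-.1,-.2)).items(): print(n,C+R@np.array(l))
print('tab local',R.T@(f(253,185,.131)-C),'block ends local',R.T@(f(361,203,.072)-C),R.T@(f(584,213,.072)-C))
o=get_obs();print(o['tool_pos'],o['time'])
```

```text
bar top [ 0.47419607 -0.18818924] 0.12643658730283416 0.053174635506319436
top bar cloud 237 [ 0.47873567 -0.18864523  0.10201342] ((0.4845404326915741, -0.18689414858818054), (0.12296409904956818, 0.0368780717253685), 89.41836547851562)
side bar cloud 171 [ 0.47843685 -0.19716564  0.10116289] ((0.48508068919181824, -0.1900734007358551), (0.12620988488197327, 0.038136936724185944), 89.80743408203125)
tabtop [0.59884383 0.03356851]
base corners [0.70317999 0.10348708] [0.50714092 0.1148173 ] [ 0.48540659 -0.28088118]
block top ends [ 0.59513674 -0.04279835] [ 0.59069792 -0.20235737]
bar [ 0.4759018  -0.19101942]
c1 [0.70734324 0.10170035]
c2 [0.50764567 0.1126948 ]
c3 [ 0.48565676 -0.28670035]
tab local [-0.00458999  0.12600672] block ends local [-0.00409341  0.04955155] [ 0.0002458  -0.11001021]
[0.21838376 0.50424488 0.20444216] 0.1
```

```bash
python3 -m creep '[[[-30,-16,0,0],[-52,-27,0,0],[-52,-27,0,0],[-52,-27,0,0],[-52,-27,0,0],[-52,-27,0,0],[-52,-27,0,0],[-52,-27,0,0]]]' 0.75; python3 -m creep '[[[-52,-27,0,0],[-52,-27,0,0],[-39,-21,0,0],[0,0,0,-10],[0,0,0,-10],[0,0,0,0],[0,0,0,0]]]'
python3 - <<'E'
from h import *
o=get_obs(); print(o['tool_pos'],o['ee_rot'],o['wrist_force'],o['time'])
import pickle
S={n:snapshot(n) for n in('wrist',)};pickle.dump(S,open('s1.pkl','wb'));save(S['wrist'],'w1')
E
```

```text
time: 1.1
tool_pos: [0.4994, 0.1583, 0.205]
ee_rot: [-3.142, -0.001, 2.733]
wrist_force: [0.9, -0.1, -0.2]
width: 0.0704
time: 1.98
tool_pos: [0.5999, 0.0344, 0.2051]
ee_rot: [3.142, -0.001, 3.08]
wrist_force: [0.6, -0.3, 0.4]
width: 0.0705
[0.5998826  0.03444903 0.20510961] [ 3.14152714e+00 -6.55577102e-04  3.07962339e+00] [ 0.57992452 -0.26352824  0.39024582] 1.975
```

View pics/w1.png

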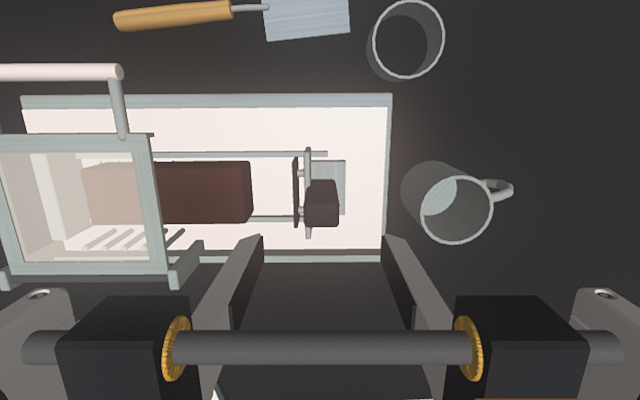

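The wrist view shows the tab at (322,203), centred between the fingertips (260 and 385). The block spans 85–250 and the pad is at 296. I measure the tab from here before going down.

Run:
```python
from h import *
import pickle
s=pickle.load(open('s1.pkl','rb'))['wrist'];P=cloud(s);z=P[...,2];ok=s['depth']>0
b=(P[...,1]<.15)&(P[...,0]>.4)&(P[...,0]<.75)&ok
v=np.mgrid[:400,:640][0]<240
t=b&v&(z>.125)&(z<.137);q=P[t];print('tab',t.sum(),cv2.minAreaRect(q[:,:2].astype(np.float32)),np.median(q[:,2]))
m=b&v&(z>.025)&(z<.033);q=P[m];print('bed',np.percentile(q,[.2,50,99.8],0).round(4).tolist())
# left-end edge of bed: max y per column of x
for x in np.arange(.51,.7,.03):
    w=q[abs(q[:,0]-x)<.005]; print(round(x,2),w[:,1].max().round(4) if len(w) else None,end=' ')
# near edge x min
print()
for y in np.arange(-.2,.1,.05):
    w=q[abs(q[:,1]-y)<.005]; print(round(y,2),w[:,0].min().round(4) if len(w) else None,end=' ')
m=b&v&(z>.069)&(z<.075)&(P[...,1]<0);q=P[m];print('\nblock',cv2.minAreaRect(q[:,:2].astype(np.float32)))
m=b&v&(z>.085)&(z<.11)&(P[...,0]<.505);q=P[m];print('bar',q.mean(0),q.min(0),q.max(0))
```

```text
tab 984 ((0.6044737696647644, 0.0329463817179203), (0.02965470589697361, 0.02309592254459858), 86.28899383544922) 0.13177336452075356
bed [[0.4334, -0.2761, 0.0252], [0.5534, -0.0189, 0.0313], [0.6723, 0.1448, 0.033]]
0.51 0.0834 0.54 0.1056 0.57 0.1084 0.6 0.1429 0.63 0.1291 0.66 0.1033 0.69 None 
-0.2 0.4959 -0.15 0.4975 -0.1 0.5006 -0.05 0.5159 -0.0 0.5103 0.05 0.512 0.1 0.4396 
block ((0.5982785820960999, -0.08722491562366486), (0.08640820533037186, 0.05978086218237877), 86.677734375)
bar [ 0.48145199 -0.16613246  0.10340886] [ 0.46935933 -0.22548385  0.09162313] [ 0.50496918 -0.12486058  0.10759121]
```

```bash
python3 -m creep '[[[-5,-1,20,0],[0,0,40,0],[0,0,35,0],[0,0,14,0],[0,0,0,0]]]'; python3 -m creep '[[[0,0,0,0],[0,0,0,0],[0,0,0,0],[0,0,0,0],[0,0,0,0],[0,0,0,0]]]' 0.1; python3 -c "
from h import *
o=get_obs();print(o['tool_pos'],o['wrist_force'],o['width'])"
```

```text
time: 2.65
tool_pos: [0.6042, 0.0331, 0.0948]
ee_rot: [-3.142, -0.003, 3.082]
wrist_force: [1.2, -0.7, -0.1]
width: 0.0703
time: 3.4
tool_pos: [0.6052, 0.0332, 0.0969]
ee_rot: [3.141, 0.001, 3.082]
wrist_force: [0.0, 1.6, 1.3]
width: 0.0298
[0.60521685 0.03321742 0.09688173] [0.00274891 1.5508682  1.29280232] 0.029848377765025812
```

```bash
for i in 1; do :; done; python3 -m creep '[[[0,-10,0,0],[0,-10,0,0],[0,-10,0,0],[0,-10,0,0]]]'; python3 -m creep '[[[0,-8,0,0],[0,-6,0,0],[0,-3,0,0],[0,-3,0,0]]]';python3 -m creep '[[[0,-2,0,0],[0,-2,0,0]]]';python3 -m creep '[[[0,-2,0,0],[0,-2,0,0]]]'
```

```text
time: 3.9
tool_pos: [0.603, -0.0075, 0.0969]
ee_rot: [3.141, 0.001, 3.082]
wrist_force: [2.1, 4.4, 3.5]
width: 0.0299
time: 4.4
tool_pos: [0.6019, -0.0264, 0.0969]
ee_rot: [3.14, 0.001, 3.082]
wrist_force: [0.8, 7.1, 3.5]
width: 0.03
time: 4.65
tool_pos: [0.6017, -0.0303, 0.0969]
ee_rot: [3.14, 0.001, 3.082]
wrist_force: [2.3, 5.9, 3.8]
width: 0.0299
time: 4.9
tool_pos: [0.6015, -0.0342, 0.0969]
ee_rot: [3.14, 0.001, 3.082]
wrist_force: [2.3, 6.6, 3.7]
width: 0.0299
```

```bash
R='import sys
from h import *
o=get_obs();print(o["tool_pos"].round(4),o["wrist_force"].round(1))'
python3 -m creep '[[[0,-2,0,0],[0,-1,0,0]]]'|sed -n '2p;4p'; python3 -m creep '[[[0,-1,0,0],[0,-1,0,0]]]'|sed -n '2p;4p'; python3 -m creep '[[[0,-1,0,0],[0,0,0,0]]]'|sed -n '2p;4p'; python3 -m creep '[[[0,-1,0,0],[0,0,0,0]]]'|sed -n '2p;4p'
```

```text
tool_pos: [0.6013, -0.0373, 0.0969]
wrist_force: [2.1, 5.9, 3.6]
tool_pos: [0.6012, -0.0392, 0.0968]
wrist_force: [1.6, 6.3, 4.3]
tool_pos: [0.6011, -0.0403, 0.0969]
wrist_force: [1.3, 5.8, 3.9]
tool_pos: [0.6011, -0.0413, 0.0969]
wrist_force: [1.6, 4.9, 3.9]
```

```bash
python3 -m creep '[[[0,-0.5,0,0],[0,-0.5,0,0]]]'|sed -n '2p;4p'; python3 -m creep '[[[0,-0.5,0,0],[0,-0.5,0,0]]]'|sed -n '2p;4p'; python3 -m creep '[[[0,-0.5,0,0],[0,-0.5,0,0]]]'|sed -n '2p;4p'; python3 -c "
from h import *
s=snapshot('side');save(s,'side2');c=s['color'][185:285,270:400];cv2.imwrite('pics/side2c.png',cv2.resize(c[:,:,::-1],None,fx=5,fy=5,interpolation=cv2.INTER_CUBIC))
o=get_obs();print(o['time'],o['wrist_force'])"
```

```text
tool_pos: [0.601, -0.0422, 0.0969]
wrist_force: [1.6, 6.5, 4.0]
tool_pos: [0.601, -0.043, 0.0969]
wrist_force: [1.6, 7.3, 3.6]
tool_pos: [0.6009, -0.0437, 0.0969]
wrist_force: [3.0, 7.7, 3.0]
6.7 [1.98915637 6.88105344 4.29843672]
```

```bash
python3 -m creep '[[[0,-0.5,0,0],[0,0,0,0]]]'|sed -n '2p;4p'; python3 -m creep '[[[0,-0.5,0,0],[0,0,0,0]]]'|sed -n '2p;4p'; python3 -c "
from h import *
f=[]
for i in range(3): s=snapshot('side');f.append(get_obs()['wrist_force'])
print(np.mean(f,0))
c=s['color'][185:285,270:400];cv2.imwrite('pics/side3c.png',cv2.resize(c[:,:,::-1],None,fx=5,fy=5,interpolation=cv2.INTER_CUBIC))
print(get_obs()['time'])"
```

```text
tool_pos: [0.6009, -0.0441, 0.0969]
wrist_force: [1.9, 8.6, 2.7]
tool_pos: [0.6009, -0.0445, 0.0969]
wrist_force: [1.9, 7.7, 2.9]
[2.22981678 8.59243895 3.21908469]
7.35
```

View pics/side3c.png

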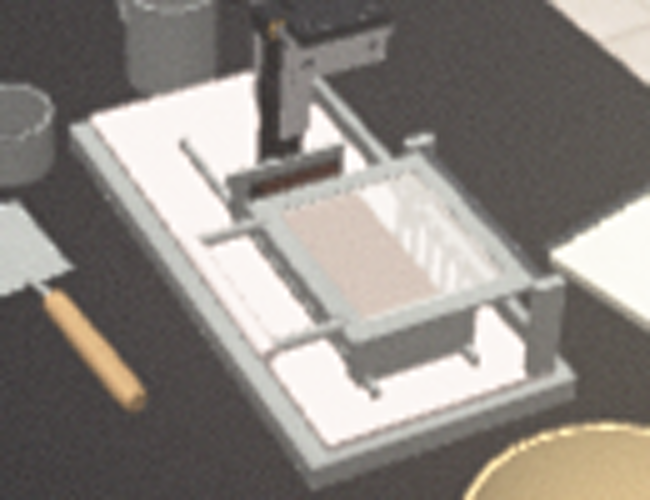

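Steady force is now 8.6 N against 4.4 N for bare sliding, so the springs press with about 4 N (jaw ≈ 0.1035). The crop shows the pad against the block, the fingers on the tab at (280,130) and the guard still shut. I release the tab and rise.

```bash
python3 -m creep '[[[0,0,0,0],[0,0,0,0],[0,0,0,0],[0,0,-25,0],[0,0,-45,0],[0,0,-40,0]]]' 0.6; python3 -m creep '[[[18,-24,0,0],[28,-36,0,0],[28,-36,0,0],[28,-36,0,0],[14,-18,0,0],[0,0,0,10],[0,0,0,10],[0,0,0,10]]]' 0.42;  python3 -m creep '[[[0,0,0,10],[0,0,0,10],[0,0,0,10],[0,0,0,10],[0,0,0,10],[0,0,0,10],[0,0,0,0]]]'
python3 - <<'E'
from h import *
import pickle
S={n:snapshot(n) for n in('wrist','top')};pickle.dump(S,open('s2.pkl','wb'));save(S['wrist'],'w2')
s=S['top'];P=cloud(s);z=P[...,2];t=(s['depth']>0)&(z>.12)&(z<.14)&(abs(P[...,0]-.6)<.03)&(abs(P[...,1]+.045)<.05);print('tab',t.sum(),P[t].mean(0))
o=get_obs();print(o['wrist_force'],o['time'])
E
```

```text
time: 8.1
tool_pos: [0.5999, -0.0466, 0.2074]
ee_rot: [-3.141, -0.001, 3.081]
wrist_force: [0.5, -0.5, 0.7]
width: 0.0563
time: 9.1
tool_pos: [0.4749, -0.1893, 0.2062]
ee_rot: [-3.141, -0.001, 2.551]
wrist_force: [0.1, -0.3, 0.6]
width: 0.0395
time: 9.98
tool_pos: [0.4752, -0.1891, 0.2062]
ee_rot: [-3.141, 0.0, 1.512]
wrist_force: [0.3, 0.2, 0.3]
width: 0.0392
tab 78 [ 0.59775856 -0.0420946   0.12995283]
[-0.42677602  0.16594455 -0.36490816] 10.075
```

View pics/w2.png

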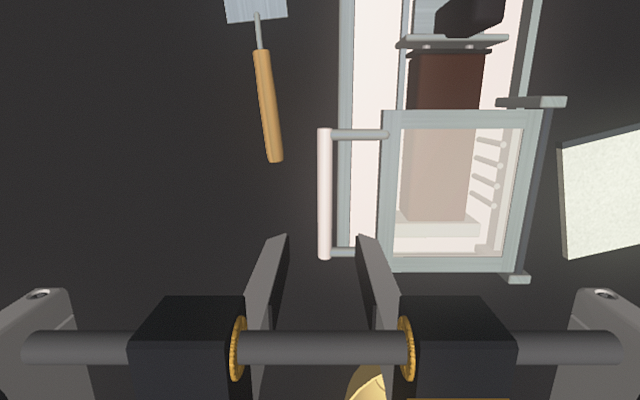

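The wrist view shows the bar at columns 317–332, rows 128–258. The block's end meets the fixed jaw at row ~220, the pad meets the block at row ~52, and the guard is shut. Next I measure the bar's exact position.

Run:
```python
from h import *
import pickle
S=pickle.load(open('s2.pkl','rb'));s=S['wrist'];P=cloud(s);z=P[...,2]
m=(z>.09)&(z<.112)&(s['depth']>0);m[:125]=0;m[262:]=0;m[:,:312]=0;m[:,338:]=0
q=P[m];r=cv2.minAreaRect(q[:,:2].astype(np.float32));print(m.sum(),r,q[:,2].max())
o=get_obs();a=o['ee_rot'][2];d=np.array(r[0])-o['tool_pos'][:2]
print('tool dx,dy mm',1e3*d@[np.cos(a),np.sin(a)],1e3*d@[np.sin(a),-np.cos(a)],o['tool_pos'])
print(ray(s,325,193,.104))
```

```text
2099 ((0.4806976020336151, -0.18767675757408142), (0.12400365620851517, 0.019469846040010452), 86.8885726928711) 0.10728574463050995
tool dx,dy mm 1.540016298576334 5.321425699431066 [ 0.47529643 -0.18890825  0.20625553]
[ 0.47900184 -0.18362831  0.104     ]
```

```bash
python3 -m creep '[[[1,2,20,0],[0,0.5,45,0],[0,0,40,0],[0,0,23,0],[0,0,0,0]]]'; python3 -m creep '[[[0,0,0,0],[0,0,0,0],[0,0,0,0],[0,0,0,0]]]' 0; python3 -m creep '[[[0,0,0,0],[0,0,0,0]]]'; python3 -c "
from h import *
s=snapshot('side')
c=s['color'][185:285,270:400];cv2.imwrite('pics/side4c.png',cv2.resize(c[:,:,::-1],None,fx=5,fy=5,interpolation=cv2.INTER_CUBIC))
"
```

```text
time: 10.7
tool_pos: [0.4764, -0.1871, 0.0761]
ee_rot: [-3.137, -0.002, 1.513]
wrist_force: [-0.8, 0.7, 0.4]
width: 0.0395
time: 11.2
tool_pos: [0.4774, -0.1882, 0.0798]
ee_rot: [-3.141, 0.001, 1.511]
wrist_force: [-4.7, 0.3, 6.2]
width: 0.013
time: 11.45
tool_pos: [0.4775, -0.1882, 0.0798]
ee_rot: [-3.141, 0.001, 1.511]
wrist_force: [-5.9, -0.5, 5.7]
width: 0.0131
```

View pics/side4c.png

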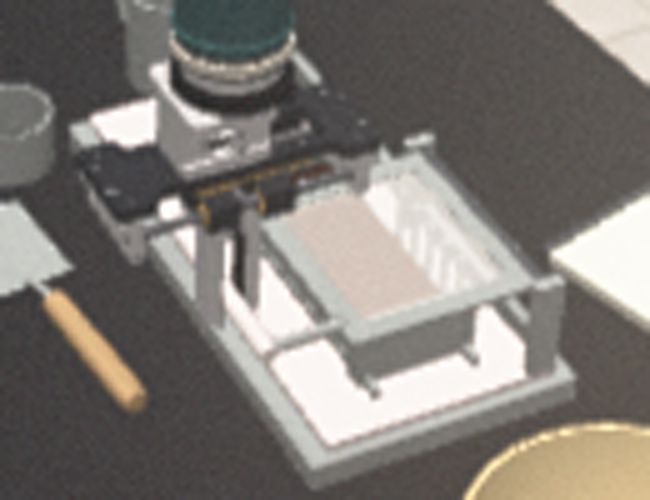

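```bash
python3 -m creep '[[[0,0.2,-8,0],[0,0.5,-8.5,0],[0,2.2,-16.4,0],[0,3.6,-16.2,0],[0,5,-15.8,0],[0,0,0,0]]]'; python3 -m creep '[[[0,6.3,-15.3,0],[0,7.7,-14.7,0],[0,8.9,-14,0],[0,0,0,0]]]'; python3 -m creep '[[[0,10.1,-13.2,0],[0,11.2,-12.2,0],[0,0,0,0],[0,0,0,0]]]'
python3 - <<'E'
from h import *
s=snapshot('side');o=get_obs();p=o['tool_pos'];print(p,o['wrist_force'],o['time'])
c=s['color'][150:285,260:420];cv2.imwrite('pics/side5c.png',cv2.resize(c[:,:,::-1],None,fx=4.4,fy=4.4,interpolation=cv2.INTER_CUBIC))
d=p-[.4775,-.1882,.0798];dx=d[0]*.998-d[1]*.058
print(dx,d[2],np.degrees(np.arctan2(d[2],.19-dx)),np.hypot(d[2],.19-dx))
E
```

```text
time: 12.25
tool_pos: [0.4885, -0.1888, 0.146]
ee_rot: [-3.139, 0.001, 1.511]
wrist_force: [-7.7, -1.8, -0.2]
width: 0.013
time: 12.75
tool_pos: [0.5105, -0.19, 0.1909]
ee_rot: [-3.138, 0.001, 1.511]
wrist_force: [-12.0, -2.0, 3.3]
width: 0.0132
time: 13.25
tool_pos: [0.531, -0.1911, 0.2173]
ee_rot: [-3.138, 0.001, 1.51]
wrist_force: [-12.7, -1.3, 7.9]
width: 0.0131
[ 0.5309586  -0.1911624   0.21722951] [-12.66156546   0.295411     8.49498436] 13.3
0.053523497808202834 0.1374295116256956 45.19935012488734 0.1936819720990697
```

View pics/side5c.png

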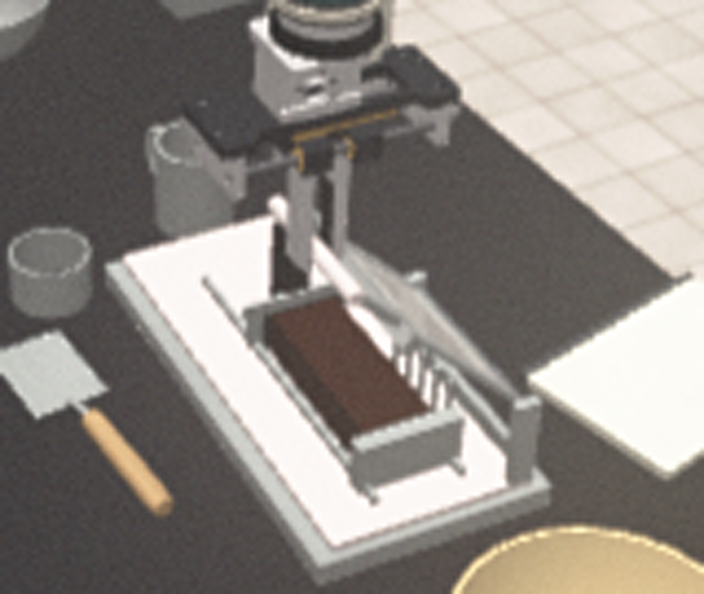

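The crop shows the guard raised to about 45° in the gripper. The block is snug between the fixed jaw (410,450) and the pad, and the other items have not moved. I finish the arc and relieve the radial load a little.

```bash
python3 -m creep '[[[0,5,-6,0],[0,5,-6,0],[0,0,0,0],[0,0,0,0]]]'
python3 - <<'E'
from h import *
import pickle
S={n:snapshot(n) for n in('side','top','wrist')};pickle.dump(S,open('s3.pkl','wb'));o=get_obs();p=o['tool_pos'];print(p,o['wrist_force'],o['time'])
save(S['wrist'],'w3')
C=np.array([.598,-.090]);t=-.058;X=np.array([np.cos(t),np.sin(t)]);Y=np.array([-X[1],X[0]])
d=p-[.4775,-.1882,.0798];dx=d[:2]@X
print(np.degrees(np.arctan2(d[2],.19-dx)),np.hypot(d[2],.19-dx))
for n,s in S.items():
    P=cloud(s);l=np.stack([(P[...,:2]-C)@X,(P[...,:2]-C)@Y,P[...,2]],-1)
    m=(s['depth']>0)&(l[...,1]>-.182)&(l[...,1]<-.13)&(l[...,0]>-.06)&(l[...,0]<.068)&(l[...,2]>.11)&(l[...,2]<.26)
    q=l[m]
    if len(q)<20: print(n,len(q));continue
    # robust line z = a - b x
    vx,vz,x0,z0=cv2.fitLine(q[:,[0,2]].astype(np.float32),cv2.DIST_HUBER,0,.002,.001).ravel()
    r=(q[:,0]-x0)*vz-(q[:,2]-z0)*vx
    print(n,len(q),'slope deg',np.degrees(np.arctan2(-vz,vx)),'rms',r.std(),'max z',q[:,2].max(),'z at hinge x .075:',z0+(.075-x0)*vz/vx)
E
```

```text
time: 13.8
tool_pos: [0.5421, -0.1918, 0.2284]
ee_rot: [-3.14, 0.001, 1.51]
wrist_force: [-8.4, -1.8, 5.1]
width: 0.0129
[ 0.54213313 -0.19174451  0.22836179] [-8.45818085 -1.04757032  4.22059766] 13.95
49.86178669266069 0.19432756074375515
side 187 slope deg 48.64139 rms 0.004065168390448273 max z 0.24933576367976074 z at hinge x .075: 0.09758533
top 0
wrist 3945 slope deg 49.313217 rms 0.0016930865580088617 max z 0.2493679958215533 z at hinge x .075: 0.10108577
```

View pics/w3.png

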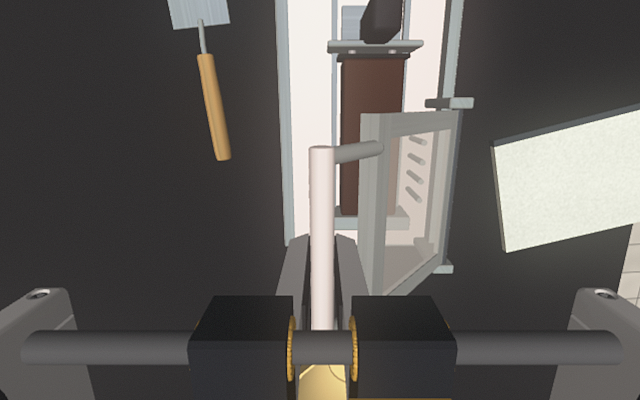

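The wrist view shows the bar at (322,200), held between the fingers, with the guard open and the block still against both jaws. One more check: the bar's own height, plus a cleaner panel fit.

Run:
```python
from h import *
import pickle
S=pickle.load(open('s3.pkl','rb'))
C=np.array([.598,-.090]);t=-.058;X=np.array([np.cos(t),np.sin(t)]);Y=np.array([-X[1],X[0]])
L=lambda P:np.stack([(P[...,:2]-C)@X,(P[...,:2]-C)@Y,P[...,2]],-1)
for k,z0 in(('s2.pkl',.097),('s3.pkl',None)):
    s=pickle.load(open(k,'rb'))['wrist'];l=L(cloud(s))
    rr=range(155,240,5) if z0 is None else range(140,250,5)
    b=[]
    for v in rr:
        row=l[v,305:345];ok=s['depth'][v,305:345]>0;zt=np.percentile(row[ok,2],90);c=row[ok&(row[:,2]>zt-.008)&(row[:,2]<zt+.004)];b.append([c[:,0].min(),c[:,0].max(),c[:,2].max()])
    print(k,np.median(b,0).round(4))
# guard side arm/frame on +y side in wrist: right frame columns
s=S['wrist'];l=L(cloud(s))
m=np.zeros((400,640),bool);m[112:130,365:458]=1
m&=(s['depth']>0)&(l[...,2]>.1)&(l[...,2]<.24);q=l[m]
f=cv2.fitLine(q[:,[0,2]].astype(np.float32),cv2.DIST_HUBER,0,.001,.001).ravel();r=(q[:,0]-f[2])*f[1]-(q[:,2]-f[3])*f[0]
g=abs(r)<.003;f=cv2.fitLine(q[g][:,[0,2]].astype(np.float32),cv2.DIST_L2,0,.001,.001).ravel()
print(len(q),g.sum(),np.degrees(np.arctan2(-f[1],f[0])),q[g].min(0),q[g].max(0))
```

```text
s2.pkl [-0.1207 -0.1078  0.106 ]
s3.pkl [-0.0558 -0.0428  0.2489]
1644 1486 48.739418 [-0.01757509 -0.04457741  0.1018457 ] [ 0.07584662 -0.02710375  0.20661324]
```

Bar displacement gives 48.8° and the panel slopes give 48.6–48.7°, with one looser fit at 49.3°. I raise it another 1.2°.

```bash
python3 -m creep '[[[0,1.5,-1.3,0],[0,1.5,-1.3,0],[0,0,0,0],[0,0,0,0],[0,0,0,0],[0,0,0,0]]]'
python3 - <<'E'
from h import *
import pickle
S={n:snapshot(n) for n in('side','top','wrist')};pickle.dump(S,open('s4.pkl','wb'))
C=np.array([.598,-.090]);t=-.058;X=np.array([np.cos(t),np.sin(t)]);Y=np.array([-X[1],X[0]])
L=lambda P:np.stack([(P[...,:2]-C)@X,(P[...,:2]-C)@Y,P[...,2]],-1)
s=S['wrist'];l=L(cloud(s));b=[]
for v in range(160,240,5):
    row=l[v,305:345];ok=s['depth'][v,305:345]>0;zt=np.percentile(row[ok,2],90);c=row[ok&(row[:,2]>zt-.008)&(row[:,2]<zt+.004)];b.append([c[:,0].min(),c[:,0].max(),c[:,2].max()])
b=np.median(b,0);dx=(b[0]+b[1])/2+.1143;dz=b[2]-.106
print(b,'deg',np.degrees([np.arcsin(dz/.19),np.arccos(1-dx/.19),np.arctan2(dz,.19-dx)]))
m=np.zeros((400,640),bool);m[112:130,365:458]=1
m&=(s['depth']>0)&(l[...,2]>.1)&(l[...,2]<.24);q=l[m]
f=cv2.fitLine(q[:,[0,2]].astype(np.float32),cv2.DIST_HUBER,0,.001,.001).ravel();r=(q[:,0]-f[2])*f[1]-(q[:,2]-f[3])*f[0]
g=abs(r)<.003;f=cv2.fitLine(q[g][:,[0,2]].astype(np.float32),cv2.DIST_L2,0,.001,.001).ravel();print('panel',np.degrees(np.arctan2(-f[1],f[0])))
s=S['top'];P=cloud(s);z=P[...,2];v=np.mgrid[:400,:640][0]
t=(s['depth']>0)&(z>.12)&(z<.14)&(abs(P[...,0]-.6)<.03)&(abs(P[...,1]+.045)<.03);print('tab',t.sum(),P[t].mean(0) if t.any() else 0)
a=S['side']['color'][150:285,220:420];cv2.imwrite('pics/side6c.png',cv2.resize(a[:,:,::-1],None,fx=4,fy=4,interpolation=cv2.INTER_CUBIC))
E
```

```text
time: 14.7
tool_pos: [0.545, -0.1919, 0.2309]
ee_rot: [-3.14, 0.001, 1.51]
wrist_force: [-8.4, -1.0, 4.9]
width: 0.013
[-0.0529915  -0.0398419   0.25143346] deg [49.94608743 50.00509577 49.98069278]
panel 49.70107
tab 79 [ 0.59757424 -0.04219476  0.13005187]
```

View pics/side6c.png

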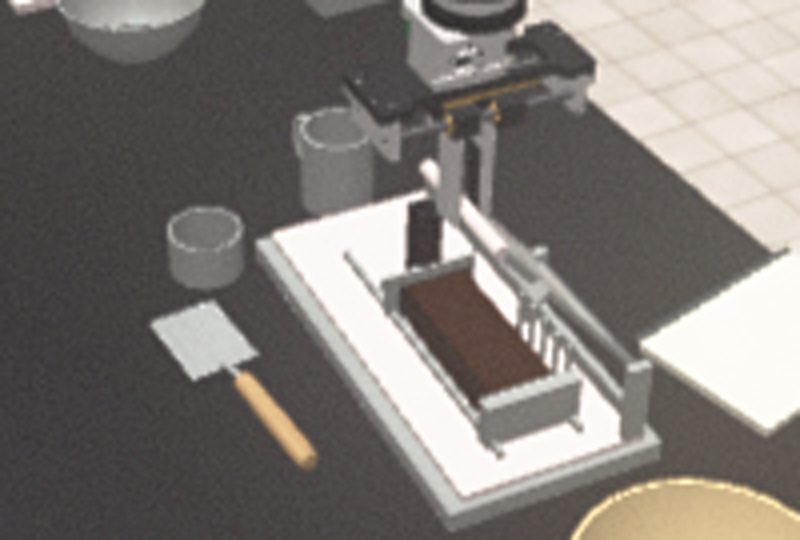

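The guard is at 50° and held by the gripper. The block at (475,335) is snug between the fixed jaw and the pad, and the mug, cutter and spatula have not moved. I hand in.

```bash
python3 -c "
from bench import ticket; print(ticket.close_job())"
```

```text
the job is handed in; nothing more can be done
None
```

I gripped the tab and slid the jaw about 78 mm with the guard shut. I stopped when the steady push reached 8.6 N, against 4.4 N for bare sliding. That puts about 4 N on the springs, so the jaw is at an estimated 0.1035, short of the solid stop at 0.108. I then pinched the bar, raised the guard along its arc, and handed in at about 15 s with the gripper still holding it.

**Guard angle:** the bar's displacement gives 50.0°, and the panel slope gives 49.7°. The slope measured from tool motion read about 1° higher than the cameras, probably from slip in the pads, so I trusted the cameras.

**Jaw and block:** the jaw did not move after I let go of the tab. The last picture shows the block touching both jaws.

**Rest of the worktop:** the mug, cutter and spatula look untouched. I did not measure them or the bowls again.

**Force:** the grip carries a steady pull of about 10 N along the guard. The largest wrist force I read was about 15 N.

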